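# Top up the lid dispenser and pack the lids down

## Task

The lids in the small tube of the lid dispenser have hung up part-way, so none reach the outlet. Put the fresh nest of lids into the small tube from above, take the muddler and push the whole column down with it until it sits firmly on the bottom and a good firm push no longer moves it, without crushing the lids. Then stand the muddler upright on the worktop again, and do not knock the other things about.

Things in the scene. Friction and masses are not known exactly. Their poses are not given: they have to be found in the camera images.
- lid_dispenser: Fixed countertop lid dispenser: two upright open-topped steel tubes with black rims, 165 mm tall, side by side on a dark base plate 122 x 206 mm. Origin: centre of the base at the worktop; z up, x to the outlet side (away from the robot). Large tube: axis at y -45 mm, bore 91 mm, full of big lids up to 19 mm below its rim. Small tube: axis at y +50 mm, bore 73 mm, 85 mm across its rim.
- small_mouth (a point): Centre of the small tube's mouth at rim height (165 mm above the worktop), axes as the dispenser's. Four light spring fingers hang just inside; their tips are 20 mm below the rim and leave a 61 mm opening. They give way to a nest of lids with a light push of a few N and then grip it, so that let go about 20 mm deep it stays in the mouth.
- small_foot (a point): Point on the small tube's axis at worktop level. Lids from before, 68 mm wide, hang in the tube some way above their resting place; how many is unknown. They stay put under a light load and slide when pushed with more than about 6 N. With the column at the bottom the fresh nest's underside is somewhere between 30 and 60 mm above this point.
- fresh_lids: Nest of seven black cup lids: ridged drum 68 mm across, 50 mm tall, 30 g, upright on the worktop. Origin: centre of its underside, z up. Grip it across near its top (TCP 47 mm above the underside) so that its lower 20 mm can enter the mouth. The column is home when the muddler's push of about 20 N, held half a second, moves it no more; over 80 N crushes the lids.
- muddler: Bar muddler 176 mm long, 300 g, standing on its flat black cylindrical head (46 mm across, 24 mm tall, tapering to a 16 mm steel shank). Wooden handle from 90 mm to the top, 31 mm across between 112 and 164 mm. Origin: centre of the head's flat face, z up along the handle. Grip the handle about 140 mm above the origin.
- cup_stack_b: Bystander: nest of paper cups with a teal band, 69 mm wide, 142 mm tall. Origin: centre of its underside.
- counter_bell: Bystander: steel counter bell, 64 mm wide, 56 mm tall. Origin: centre of its underside.
- espresso_cup_2: Bystander: teal espresso cup, 63 x 73 mm, 55 mm tall. Origin: centre of its underside.
Not all that is in view belongs to the job. Leave any pink or yellow look-alike of the fresh_lids alone.

How it is judged (in metres and radians):
On the way, in this order (a step that is already met when the one before it is completed fails the run):
1. the fresh nest stands in the small tube's mouth, at least 10 mm deep (horizontal distance between fresh_lids and small_mouth below 0.006 m and z of fresh_lids in the frame of lid_dispenser below 0.155 m and angle between fresh_lids's own z axis and vertical below 0.15 rad), for 0.1 s.
2. the column is at the bottom: the muddler pushes on the nest with more than 14 N for 0.3 s and it no longer moves (contact force between muddler and fresh_lids above 14 N and linear speed of fresh_lids below 0.004 m/s and horizontal distance between fresh_lids and small_mouth below 0.006 m and z of fresh_lids in the frame of lid_dispenser below 0.064 m and angle between fresh_lids's own z axis and vertical below 0.12 rad), for 0.3 s.
At the end, for the whole second after the job is handed in: The fresh nest sits upright (within 7 degrees) in the small tube on its axis (within 6 mm), pushed home with its underside less than 64 mm above the worktop; the muddler stands upright (within 6 degrees) on the worktop; everything at rest (horizontal distance between fresh_lids and small_mouth below 0.006 m and z of fresh_lids in the frame of lid_dispenser below 0.064 m and angle between fresh_lids's own z axis and vertical below 0.12 rad and linear speed of each of fresh_lids, muddler below 0.01 m/s and angle between muddler's own z axis and vertical below 0.1 rad and height (world z) of muddler between -0.006 and 0.006 m); the robot touches nothing.
It fails at once if the lids are crushed: the muddler pushes on them with more than 80 N (contact force between muddler and fresh_lids above 80 N).
It fails at once if a bystander is pushed more than 30 mm or tipped (distance of any of cup_stack_b, counter_bell, espresso_cup_2 from where it was at the start of the episode above 0.03 m or angle between any of cup_stack_b, counter_bell, espresso_cup_2's own z axis and vertical above 0.4 rad).
It also fails if it takes over 64 s, if anything falls off the work surface, if the arm or the gripper's body presses on something with over 40 N, if the wrist force passes 120 N, or if a joint passes its speed limit or range.

## Robot

A 6-joint arm with a two-finger parallel gripper is mounted at the origin on a cart in front of the work surface, level with it; the furniture and walls round the work are solid. World frame = base frame: x ahead of the robot, y to its left, z up, the work surface at z = 0. Lengths are in m, angles in degrees, forces in N, time in s.
With the tool pointing down it reaches from about 0.425 to 0.95 m from the base axis. Payload 14.7 kg.
Tool frame: the origin (TCP) lies between the finger pads, 19 mm behind the fingertips; this is the grasp point; z points along the fingers, y is the line along which they close (so a half turn about z gives the same grasp; the last joint's range is limited). The gripper opens to 85 mm and grips with 20 to 120 N. Pads are 22 mm wide; open, the fingers measure 114 mm over their backs; the gripper's body (76 mm by 85 mm) begins 54 mm behind the grasp point. The pads swing forward as they close: fully open they stand 13 mm farther back than shut.
Start: joints at [-67.93, 27.513, 91.461, -0, 61.026, -2.67], TCP at [0.272, -0.59, 0.25] pointing down, gripper open.
Joint ranges: [-157.49, 157.49], [-46.99, 117.5], [13.45, 153.17], [-89.5, 269.5], [5.16, 153.95], [-167.48, 167.48]. Speed limits (degrees/s): [108.29, 108.29, 136.94, 172.46, 172.46, 172.46].

## Interface

Orientations are given as a 3x3 rotation matrix whose columns are the frame's x, y, z axes.
In Python, from plant import read_state, snapshot, get_calibration, hand_in gives the robot as it stands.
- The arm moves only by the shell command python3 -m creep 'ROWS' [FORCE]. ROWS is JSON, a list of rows, each a list of 3 entries, a list of its own where there are three numbers: the shift along the tool's x, y, z in cm, then the turn, a rotation vector about the tool's x, y, z in rad, then the opening, from -1 (shut) to 1 (fully open), so that 0 is half open. In form: [[[tx, ty, tz], [wx, wy, wz], hand], ...]. A call has 1 to 8 rows; each row is the pose to reach, as a shift and turn from the pose commanded when the call began, along the tool's axes at that moment; what a row does not reach only later rows make up. A row lasts 1/12 s, in which the tool goes at most 41.7 mm and 7.16 degrees, less where a joint would pass 70% of its speed; a pose out of reach is approached as far as the arm can. A call with a gripper value outside its range is refused whole. The fingers move at their own pace and stop on an object; FORCE is the grip in N (left out, the last holds). Time passes only in rows, so rows that repeat a pose let the fingers close. It gives the time, the measured TCP pose, the force, the opening and the grip force at its end, in the units of the state.
- read_state(): the state, without advancing time (a new reading comes with each control period).
- snapshot(name): name is "scene" or "top" or "wrist"; returns the picture (400x640x3 uint8, red, green, blue); there is no depth.
- get_calibration(name): a dict with "fx", "fy", "cx", "cy" (pixels), "origin" and "attitude" of the camera in the world; the wrist camera has in their place "mount" (4x4, takes a point from camera to tool coordinates, whose origin is the TCP and whose axes are the flange's). Camera axes: x right, y down, z forward; pixel columns grow to the right and rows downward; lengths in m; the calibration is good to about 2 mm. A picture is of the moment at which its call begins: read the wrist's pose just before it. get_calibration takes no time and is no camera call.
- hand_in(): hands the job in; it is judged then, once.
The state is a dict: "t": time; "joint_pos": joint angles; "qvel": joint speeds; "joint_torque": joint torques, N m; "tcp_pos": TCP position; "eef_rot": TCP orientation; "contact_force": force on the tool from outside, world axes, zero at the start; "moment": the same for the moment, N m; "gripper_width": finger opening in m; "finger_force": force on a finger pad.
Only numpy, scipy, OpenCV 4.12 (cv2) and the standard library are available. Lean on these libraries where they do the work, as an engineer would, in place of code of your own. Each camera call takes 0.05 s, during which the arm holds its last target. There are 200 camera calls.

## Working session

There is one attempt and no reset: what is moved stays moved. The work goes in short steps, Python scripts to look and compute and a shell command to move; the robot and the scene stay as the last step left them, time stands still between calls to the robot, and variables do not carry over. Pictures are saved under pics/ and viewed, at most 10 in all, crops included, and the job is handed in when it is done.

```bash
mkdir -p pics; ls
python3 - <<'E'
from plant import *
import cv2,numpy as np
s=read_state();print({k:np.round(v,3).tolist() for k,v in s.items()})
for n in("scene","top"):
    cv2.imwrite(f"pics/{n}0.png",snapshot(n)[:,:,::-1])
for n in("scene","top","wrist"):
    print(n,{k:np.round(v,4).tolist() for k,v in get_calibration(n).items()})
E
```

```text
pics
{'t': 0.0, 'joint_pos': [-67.932, 27.552, 91.493, -0.0, 61.027, -2.672], 'qvel': [-0.039, -0.024, 0.086, -0.019, 0.046, -0.035], 'joint_torque': [0.002, -95.063, -43.017, -0.0, 0.012, -0.0], 'tcp_pos': [0.272, -0.59, 0.249], 'eef_rot': [[0.908, 0.419, -0.0], [0.419, -0.908, 0.001], [0.0, -0.001, -1.0]], 'contact_force': [-0.136, -0.005, 0.019], 'moment': [-0.04, -0.008, -0.056], 'finger_force': 0.0, 'gripper_width': 0.086}
scene {'fx': 512.8643, 'fy': 512.8643, 'cx': 321.4337, 'cy': 210.949, 'origin': [-0.1076, 0.6275, 1.0657], 'attitude': [[-0.7172, -0.4933, 0.4922], [-0.6966, 0.4884, -0.5255], [0.0188, -0.7198, -0.6939]]}
top {'fx': 460.2196, 'fy': 460.2196, 'cx': 321.4172, 'cy': 207.0166, 'origin': [0.434, -0.0619, 1.5281], 'attitude': [[-0.0015, -0.9976, 0.0689], [-0.9998, 0.0003, -0.018], [0.0179, -0.0689, -0.9975]]}
wrist {'fx': 344.6837, 'fy': 344.6837, 'cx': 320.1451, 'cy': 196.1931, 'mount': [[-0.0009, -0.9582, -0.2862, 0.0733], [1.0, -0.0007, -0.0008, 0.0004], [0.0006, -0.2862, 0.9582, -0.1243], [0.0, 0.0, 0.0, 1.0]]}
```

View pics/scene0.png

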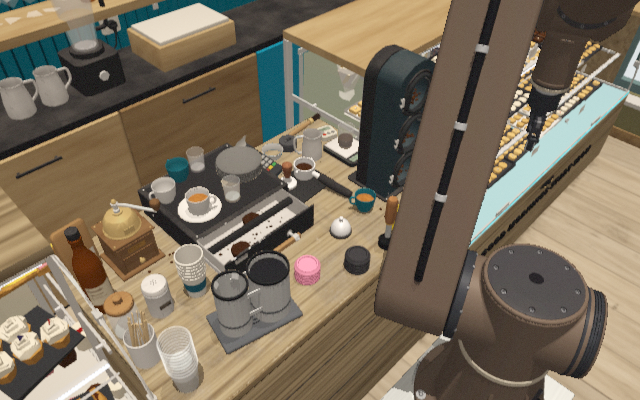

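View pics/top0.png

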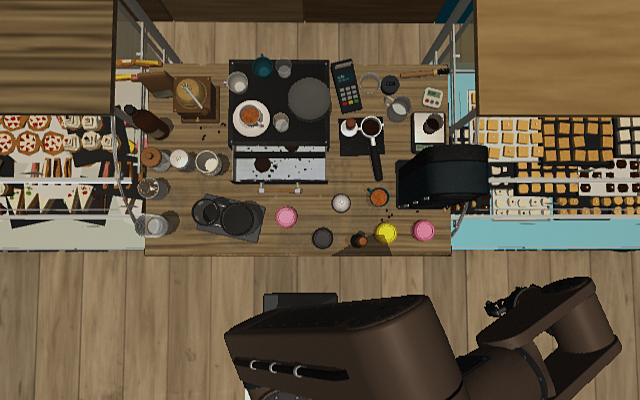

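The top view shows black drum at (322,238), pinks at (287,217) and (424,230), a yellow one at (386,232), the muddler at (360,240), and the dispenser with tubes at (208,211) and (238,218). The scene view shows the black drum at (357,260) and the muddler at (388,225). There is another dark round object at top (390,85). The black drum at (322,238) fits fresh_lids (black, about 68 mm). I'll confirm it in a crop.

```bash
cat > h.py <<'E'
from plant import *
import cv2,numpy as np
def ray(n,px,st=None):
    c=get_calibration(n);d=np.array([(px[0]-c["cx"])/c["fx"],(px[1]-c["cy"])/c["fy"],1.])
    if n=="wrist":
        M=np.array(c["mount"]);R=np.array(st["eef_rot"]);p=np.array(st["tcp_pos"])
        return p+R@M[:3,3],R@M[:3,:3]@d
    return np.array(c["origin"]),np.array(c["attitude"])@d
def plane(n,px,z,st=None):
    o,d=ray(n,px,st);return o+d*(z-o[2])/d[2]
def proj(n,P,st=None):
    c=get_calibration(n)
    if n=="wrist":
        M=np.array(c["mount"]);R=np.array(st["eef_rot"])@M[:3,:3];o=np.array(st["tcp_pos"])+np.array(st["eef_rot"])@M[:3,3]
    else: R,o=np.array(c["attitude"]),np.array(c["origin"])
    q=R.T@(np.asarray(P)-o);return np.array([c["fx"]*q[0]/q[2]+c["cx"],c["fy"]*q[1]/q[2]+c["cy"]])
E
python3 - <<'E'
from h import *
for p,z in(((322,238),.05),((360,240),.176),((208,211),.165),((238,218),.165),((341,203),.05),((378,198),.05),((287,217),.05),((386,232),.05)): print(p,plane("top",p,z).round(3))
a=cv2.imread("pics/top0.png")[180:265,185:445]; b=cv2.imread("pics/scene0.png")[185:355,200:420]
a=cv2.resize(a,(780,255),interpolation=2);b=cv2.resize(b,(440,340),interpolation=2)
o=np.zeros((600,780,3),np.uint8);o[:255]=a;o[258:598,:440]=b;cv2.imwrite("pics/c1.png",o)
E
```

```text
(322, 238) [ 0.437 -0.09   0.05 ]
(360, 240) [ 0.43  -0.199  0.176]
(208, 211) [0.516 0.249 0.165]
(238, 218) [0.496 0.16  0.165]
(341, 203) [ 0.549 -0.152  0.05 ]
(378, 198) [ 0.565 -0.271  0.05 ]
(287, 217) [0.504 0.022 0.05 ]
(386, 232) [ 0.455 -0.296  0.05 ]
```

View pics/c1.png

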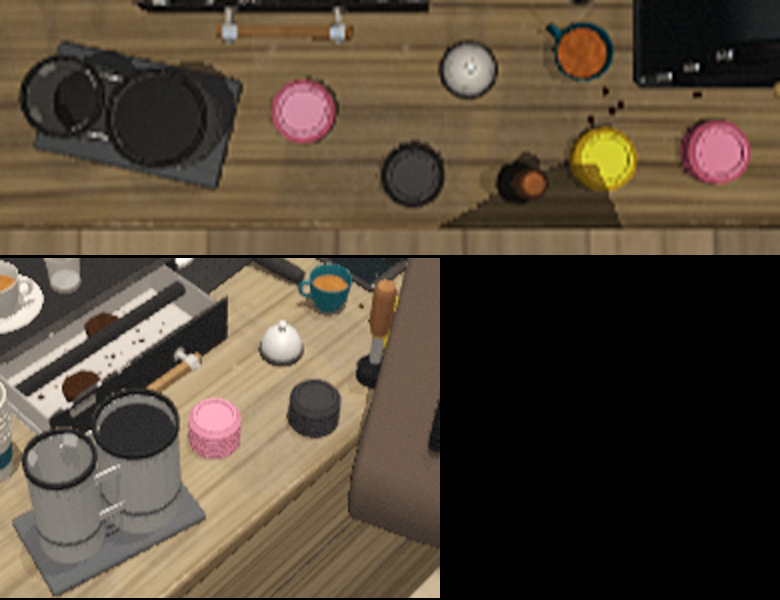

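The crop confirms the black ridged drum at top (322.7,238) as fresh_lids. The muddler's head is at about (356.7,240) and the small (left) tube mouth at (205.7,212). I'll move to above the lids.

```bash
python3 -m creep '[[[18,-19,0],[0,0,0],1],[[18,-19,0],[0,0,0],1],[[18,-19,0],[0,0,0],1],[[18,-19,0],[0,0,0],1],[[18,-19,0],[0,0,0],1],[[18,-19,0],[0,0,0],1],[[18,-19,0],[0,0,0],1],[[18,-19,0],[0,0,0],1]]' 60
python3 -m creep '[[[18,-19.5,0],[0,0,0],1],[[18,-19.5,0],[0,0,0],1],[[18,-19.5,0],[0,0,0],1],[[18,-19.5,0],[0,0,0],1],[[18,-19.5,0],[0,0,0],1],[[18,-19.5,0],[0,0,0],1],[[18,-19.5,0],[0,0,0],1],[[18,-19.5,0],[0,0,0],1]]'
python3 - <<'E'
from h import *
s=read_state();print(np.round(s["tcp_pos"],4),np.round(s["eef_rot"],3).tolist(),np.round(s["joint_pos"],1))
w=snapshot("wrist");cv2.imwrite("pics/w1.png",w[:,:,::-1])
t=snapshot("top");cv2.imwrite("pics/top1.png",t[:,:,::-1])
print(proj("wrist",[.437,-.09,.05],s),proj("wrist",[.43,-.199,.024],s))
E
```

```text
t: 0.77
tcp_pos: [0.3565, -0.3394, 0.25]
eef_rot: [[0.907, 0.421, -0.0], [0.421, -0.907, 0.001], [0.0, -0.001, -1.0]]
contact_force: [0.4, -1.2, 0.1]
gripper_width: 0.0849
finger_force: 0.0
t: 1.43
tcp_pos: [0.439, -0.0879, 0.25]
eef_rot: [[0.907, 0.421, 0.0], [0.421, -0.907, 0.0], [0.0, -0.0, -1.0]]
contact_force: [0.8, -0.7, -0.1]
gripper_width: 0.0855
finger_force: 0.0
[ 0.439  -0.0879  0.25  ] [[0.907, 0.421, 0.0], [0.421, -0.907, 0.0], [0.0, -0.0, -1.0]] [-15.2  11.3 116.8   0.   51.9  49.9]
[321.07334197 175.64971545] [409.83269287 217.27296808]
```

View pics/w1.png

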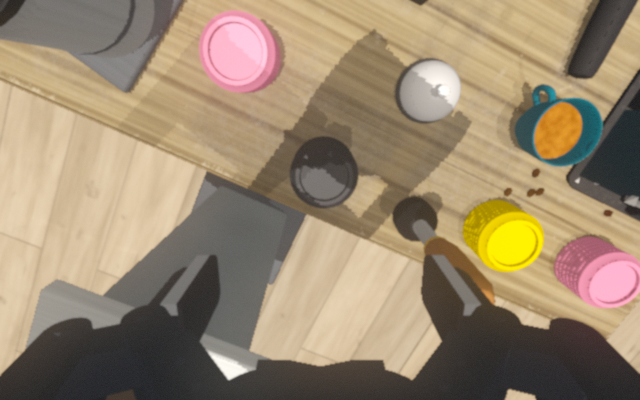

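The wrist view shows the black nest at about (324,172), where projection predicted (321,176). The muddler head is at about (415,217), leaning only by perspective. I'll measure both by mask.

Run:
```python
from h import *
s=read_state()
w=cv2.imread("pics/w1.png");v=cv2.cvtColor(w,cv2.COLOR_BGR2HSV)[:,:,2]
for name,(x0,x1,y0,y1),T in(("lid",(280,372,125,222),75),("mud",(385,445,188,245),75)):
    m=(v[y0:y1,x0:x1]<T).astype(np.uint8)
    m=cv2.morphologyEx(m,cv2.MORPH_OPEN,np.ones((3,3)))
    cs=cv2.findContours(m,0,2)[0]
    c=max(cs,key=cv2.contourArea);h=cv2.convexHull(c)+[x0,y0]
    print(name,cv2.boundingRect(h),cv2.minEnclosingCircle(h),cv2.fitEllipse(h))
    (cx,cy),_,_=cv2.fitEllipse(h)
    for z in(.0,.012,.025,.05):print(z,plane("wrist",(cx,cy),z,s).round(4))
```

```text
lid (291, 137, 66, 49) ((324.25128173828125, 169.78933715820312), 33.46659469604492) ((323.4481506347656, 171.97557067871094), (64.8648452758789, 70.53237915039062), 178.07089233398438)
0.0 [ 0.4304 -0.0982  0.    ]
0.012 [ 0.4328 -0.0969  0.012 ]
0.025 [ 0.4354 -0.0956  0.025 ]
0.05 [ 0.4404 -0.093   0.05  ]
mud (394, 197, 42, 29) ((414.5, 216.5), 21.272146224975586) ((414.4565124511719, 215.59039306640625), (35.556549072265625, 41.82447814941406), 113.43206024169922)
0.0 [ 0.4278 -0.215   0.    ]
0.012 [ 0.4303 -0.2101  0.012 ]
0.025 [ 0.433  -0.2047  0.025 ]
0.05 [ 0.4381 -0.1943  0.05  ]
```

Run:
```python
from h import *
s=read_state();X=np.array(s["eef_rot"])[:,0];p=np.array(s["tcp_pos"])
w=cv2.imread("pics/w1.png").astype(int).sum(2)//3
print(w[125:150,324].tolist());print(w[195:222,324].tolist())
A=plane("wrist",(324,208),.05,s);B=plane("wrist",(324,137),0,s)
print(A+.034*X,B-.034*X, plane("wrist",(324,137),.05,s)-.034*X)
R=np.array(s["eef_rot"])
for q in(A+.034*X,B-.034*X):print("tool shift cm",(R.T@(q-p)*100).round(2))
```

```text
[101, 104, 98, 93, 93, 91, 93, 96, 98, 99, 91, 77, 60, 56, 56, 55, 55, 56, 55, 58, 55, 54, 57, 53, 56]
[119, 116, 117, 111, 94, 78, 90, 108, 110, 104, 88, 74, 73, 86, 102, 105, 105, 104, 100, 99, 98, 100, 100, 100, 100, 108, 133]
[ 0.43836964 -0.09464989  0.04999398] [ 4.34771670e-01 -9.67288247e-02  6.02355628e-06] [ 0.44003503 -0.09370413  0.05000602]
tool shift cm [-0.17  0.4  19.99]
tool shift cm [-0.59  0.43 24.99]
```

```bash
python3 -m creep '[[[-0.3,0.4,5],[0,0,0],1],[[-0.3,0.4,10],[0,0,0],1],[[-0.3,0.4,13],[0,0,0],1],[[-0.3,0.4,13],[0,0,0],1],[[-0.3,0.4,13],[0,0,0],1],[[-0.3,0.4,13],[0,0,0],1]]'
python3 - <<'E'
from h import *
s=read_state();print(np.round(s["tcp_pos"],4))
w=snapshot("wrist");cv2.imwrite("pics/w2.png",w[:,:,::-1])
E
```

```text
t: 2.03
tcp_pos: [0.4372, -0.0959, 0.121]
eef_rot: [[0.909, 0.417, -0.0], [0.417, -0.909, -0.0], [-0.0, -0.0, -1.0]]
contact_force: [0.6, 0.7, 0.3]
gripper_width: 0.0853
finger_force: 0.0
[ 0.4372 -0.0959  0.121 ]
```

View pics/w2.png

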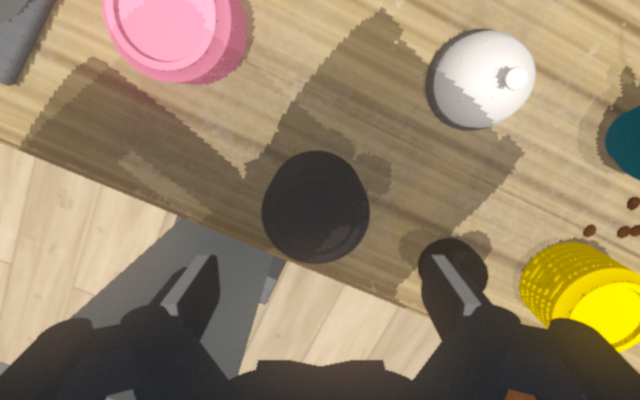

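The nest spans columns 262–369 and rows 151–263. I'll compute its centre from these edges.

Run:
```python
from h import *
s=read_state();R=np.array(s["eef_rot"]);p=np.array(s["tcp_pos"])
w=cv2.imread("pics/w2.png").astype(int).sum(2)//3
print(w[145:158,316].tolist(),w[256:268,316].tolist(),w[205,256:270].tolist(),w[205,362:376].tolist())
f=lambda px,z:(R.T@(plane("wrist",px,z,s)-p)*100).round(2)
print(f((316,263),.05)+[3.4,0,0],f((316,151),0)-[3.4,0,0],f((262,210),.05),f((369,210),.05))
```

```text
[99, 101, 100, 100, 95, 80, 58, 52, 52, 49, 49, 50, 50] [69, 69, 69, 71, 68, 67, 70, 75, 91, 99, 102, 102] [93, 90, 93, 93, 92, 82, 61, 50, 48, 52, 47, 46, 47, 46] [52, 53, 56, 54, 52, 49, 58, 79, 100, 103, 105, 105, 102, 101]
[ 0.49 -0.24  7.17] [-0.03 -0.27 12.18] [ 0.62 -3.47  7.17] [0.61 2.96 7.18]
```

```bash
python3 -m creep '[[[0.15,-0.25,3],[0,0,0],1],[[0.15,-0.25,6],[0,0,0],1],[[0.15,-0.25,7.4],[0,0,0],1],[[0.15,-0.25,7.4],[0,0,0],1],[[0.15,-0.25,7.4],[0,0,0],1],[[0.15,-0.25,7.4],[0,0,0],0.3],[[0.15,-0.25,7.4],[0,0,0],0.3],[[0.15,-0.25,7.4],[0,0,0],0.3]]' 30
python3 -m creep '[[[0,0,0],[0,0,0],0.3],[[0,0,0],[0,0,0],0.3],[[0,0,0],[0,0,0],0.3],[[0,0,0],[0,0,0],0.3]]'
```

```text
t: 2.75
tcp_pos: [0.4384, -0.0924, 0.0481]
eef_rot: [[0.908, 0.419, 0.003], [0.419, -0.908, -0.001], [0.002, 0.002, -1.0]]
contact_force: [-2.7, -0.2, 21.5]
gripper_width: 0.0658
finger_force: 27.5
t: 3.08
tcp_pos: [0.4384, -0.0924, 0.0481]
eef_rot: [[0.908, 0.419, 0.003], [0.419, -0.908, -0.001], [0.003, 0.002, -1.0]]
contact_force: [-2.3, 0.8, 20.1]
gripper_width: 0.0659
finger_force: 27.8
```

```bash
python3 -m creep '[[[0,0,-3],[0,0,0],0.3],[[0,0,-7],[0,0,0],0.3],[[0,0,-11],[0,0,0],0.3],[[0,0,-15],[0,0,0],0.3],[[0,0,-19],[0,0,0],0.3],[[0,0,-22],[0,0,0],0.3],[[0,0,-22],[0,0,0],0.3],[[0,0,-22],[0,0,0],0.3]]'
python3 - <<'E'
from h import *
s=read_state();print(np.round(s["tcp_pos"],4))
w=snapshot("wrist")[:,:,::-1];cv2.imwrite("pics/w3.png",w)
t=cv2.imread("pics/top0.png")[185:245,180:270];sc=cv2.imread("pics/scene0.png")[245:345,195:310]
o=np.zeros((600,800,3),np.uint8)
o[:240,:360]=cv2.resize(t,None,fx=4,fy=4,interpolation=cv2.INTER_CUBIC)
o[:348,360:760]=cv2.resize(sc,(400,348),interpolation=cv2.INTER_CUBIC)
o[350:600,:400]=cv2.resize(w,(400,250))
cv2.imwrite("pics/c2.png",o)
E
```

```text
t: 3.75
tcp_pos: [0.4381, -0.0923, 0.269]
eef_rot: [[0.908, 0.419, 0.006], [0.419, -0.908, -0.002], [0.005, 0.004, -1.0]]
contact_force: [-0.4, -0.1, -0.3]
gripper_width: 0.0655
finger_force: 33.7
[ 0.4381 -0.0923  0.269 ]
```

View pics/c2.png

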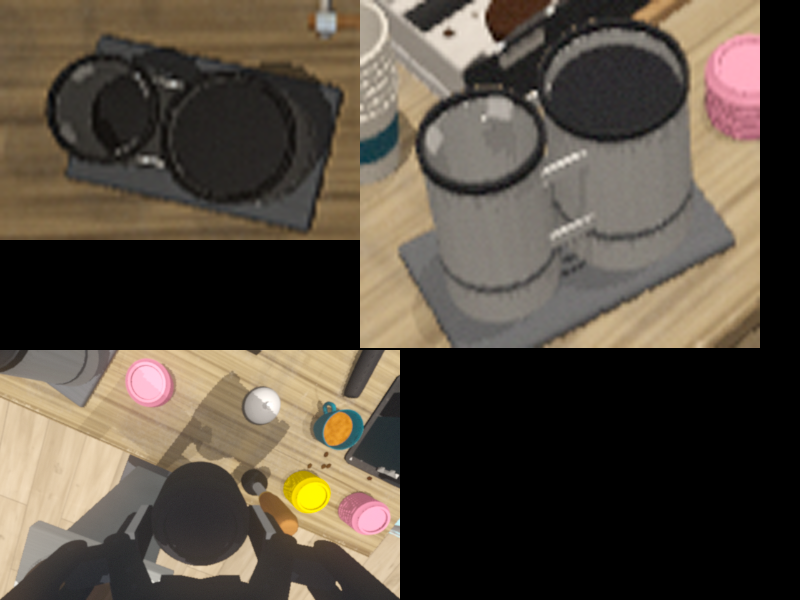

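The nest is held squarely. The small mouth's outer ring is centred at top (205.9,212.3) and scene (230.1,285.0). I'll triangulate and move near so the wrist camera sees the mouth.

Run:
```python
from h import *
a=plane("top",(205.9,212.25),.165);b=plane("scene",(230.1,285),.165);c=plane("top",(237.6,219.25),.165)
print(a,b,c,np.linalg.norm(a-c),np.degrees(np.arctan2(-(a-c)[0],(a-c)[1])))
s=read_state();R=np.array(s["eef_rot"]);p=np.array(s["tcp_pos"])
g=(a+b)/2;g[2]=p[2];X=R[:,0]*[1,1,0]
print((R.T@(g-.1*X-p)*100).round(1))
```

```text
[0.51275176 0.25479344 0.165     ] [0.50923202 0.25547771 0.165     ] [0.49199359 0.16122506 0.165     ] 0.09584332716142185 -12.508497638332445
[ 11.2 -28.4  -0. ]
```

```bash
python3 -m creep '[[[1.3,-3.5,0],[0,0,0],0.3],[[2.7,-7,0],[0,0,0],0.3],[[4,-10.5,0],[0,0,0],0.3],[[5.5,-14,0],[0,0,0],0.3],[[7,-17.5,0],[0,0,0],0.3],[[8.5,-21,0],[0,0,0],0.3],[[10,-25,0],[0,0,0],0.3],[[11.2,-28.4,0],[0,0,0],0.3]]'
python3 -m creep '[[[0,0,0],[0,0,0],0.3],[[0,0,0],[0,0,0],0.3],[[0,0,0],[0,0,0],0.3]]'
python3 - <<'E'
from h import *
s=read_state();print(np.round(s["tcp_pos"],4),proj("wrist",[.511,.255,.165],s))
w=snapshot("wrist")[:,:,::-1];cv2.imwrite("pics/w4.png",w)
E
```

```text
t: 4.47
tcp_pos: [0.4188, 0.2148, 0.265]
eef_rot: [[0.908, 0.419, -0.002], [0.419, -0.908, -0.001], [-0.002, -0.0, -1.0]]
contact_force: [1.1, 0.0, 0.4]
gripper_width: 0.0653
finger_force: 33.8
t: 4.72
tcp_pos: [0.4192, 0.2125, 0.2651]
eef_rot: [[0.908, 0.42, -0.002], [0.42, -0.908, -0.001], [-0.002, 0.0, -1.0]]
contact_force: [-0.3, 0.0, -1.2]
gripper_width: 0.0656
finger_force: 33.8
[0.4192 0.2125 0.2651] [319.42870021  44.44108351]
```

View pics/w4.png

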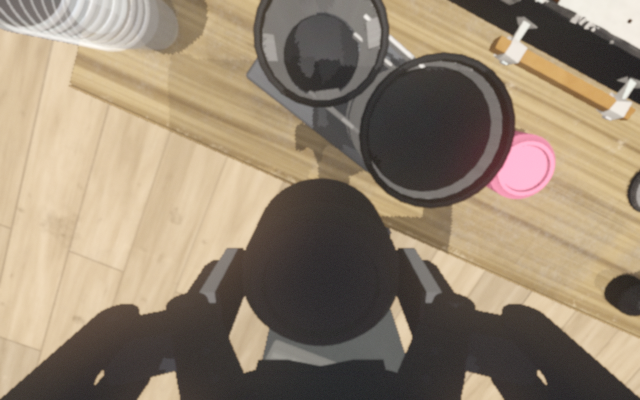

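The mouth's outer ring spans columns 253–389 with its bottom at row 107, centred near column 321. The held nest spans 243–398 with its near edge at row 179. I'll compute the offsets.

Run:
```python
from h import *
s=read_state();R=np.array(s["eef_rot"]);p=np.array(s["tcp_pos"])
w=cv2.imread("pics/w4.png").astype(int).sum(2)//3
print(w[36,248:262].tolist(),w[36,382:396].tolist(),w[98:114,321].tolist(),w[172:188,321].tolist(),w[335:352,321].tolist())
f=lambda px,z:(R.T@(plane("wrist",px,z,s)-p)*100).round(2)
print("mouth",f((253.5,38),.165),f((388.5,38),.165),"x:",f((321,107),.165)+[4.25,0,0])
for z in(p[2]-.047,p[2]+.003): print("nest near",f((321,179.5),z)-[3.4,0,0],"far",f((321,343),z)+[3.4,0,0],f((243,258),z),f((398,258),z))
```

```text
[171, 173, 172, 170, 162, 135, 95, 81, 82, 86, 84, 77, 67, 75] [68, 78, 89, 86, 82, 85, 133, 188, 214, 209, 190, 171, 164, 164] [124, 111, 77, 55, 50, 49, 48, 45, 52, 71, 86, 91, 90, 93, 89, 89] [116, 118, 120, 119, 115, 106, 83, 63, 56, 56, 59, 59, 58, 54, 56, 56] [46, 46, 46, 47, 46, 47, 50, 47, 47, 52, 64, 84, 94, 98, 98, 99, 98]
mouth [10.5  -3.95 10.01] [10.49  4.12 10.01] x: [10.75  0.08 10.02]
nest near [-0.29  0.07  4.69] far [-3.5   0.07  4.71] [-1.32 -4.2   4.7 ] [-1.32  4.29  4.7 ]
nest near [ 0.94  0.07 -0.31] far [ 0.66  0.06 -0.3 ] [ 1.21 -2.96 -0.3 ] [ 1.21  3.05 -0.3 ]
```

```bash
python3 -m creep '[[[3,0,0],[0,0,0],0.3],[[6,0,0],[0,0,0],0.3],[[9,0,0],[0,0,0],0.3],[[10.4,0,0],[0,0,0],0.3],[[10.4,0,1.5],[0,0,0],0.3],[[10.4,0,3],[0,0,0],0.3],[[10.4,0,3],[0,0,0],0.3],[[10.4,0,3],[0,0,0],0.3]]'
python3 - <<'E'
from h import *
s=read_state();p=np.array(s["tcp_pos"]);print(np.round(p,4))
w=snapshot("wrist")[:,:,::-1];cv2.imwrite("pics/w5.png",w)
t=snapshot("scene")[:,:,::-1];cv2.imwrite("pics/s5.png",t)
o=np.zeros((600,800,3),np.uint8)
o[:600,:480]=cv2.resize(t[210:335,185:285],(480,600),interpolation=cv2.INTER_CUBIC)
o[:200,480:800]=cv2.resize(w,(320,200))
tp=snapshot("top")[:,:,::-1];cv2.imwrite("pics/t5.png",tp)
o[200:440,480:800]=cv2.resize(tp[180:240,170:250],(320,240),interpolation=cv2.INTER_CUBIC)
cv2.imwrite("pics/c5.png",o)
for q in([0,0,0],[0,0,-.047]):print(proj("scene",p+q))
E
```

```text
t: 5.43
tcp_pos: [0.5142, 0.2548, 0.2354]
eef_rot: [[0.909, 0.417, -0.002], [0.417, -0.909, -0.001], [-0.002, 0.0, -1.0]]
contact_force: [0.3, -0.5, -0.0]
gripper_width: 0.0656
finger_force: 33.8
[0.5142 0.2548 0.2354]
[225.36118077 262.72150068]
[227.77380028 276.82166265]
```

View pics/c5.png

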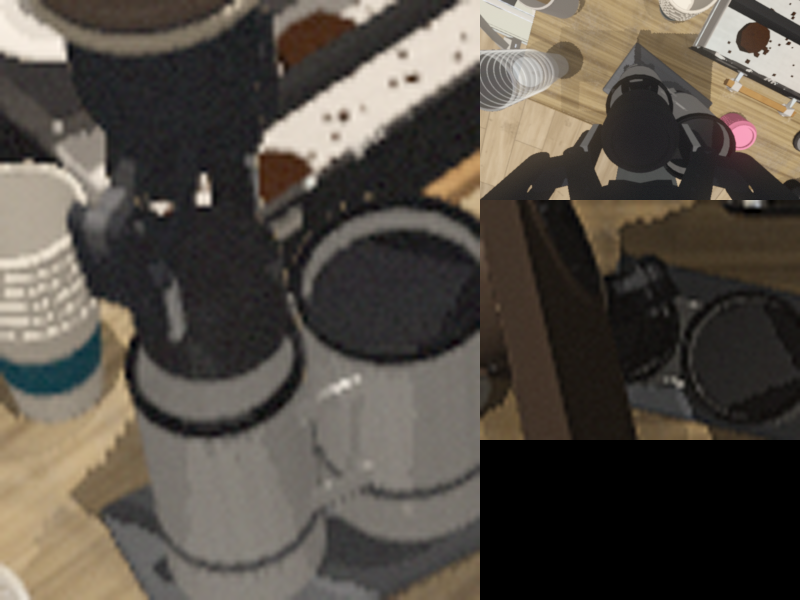

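The scene crop shows the nest above the small mouth: nest base arc bottom at crop (215,378), left edge about 137; rim outer 128–303, bottom arc 435. I'll turn these into nest and mouth centres.

Run:
```python
from h import *
s=read_state();R=np.array(s["eef_rot"]);p=np.array(s["tcp_pos"])
im=cv2.imread("pics/s5.png").astype(int).sum(2)//3; im0=cv2.imread("pics/scene0.png").astype(int).sum(2)//3
px=lambda u,v:(185+u/4.8-.4,210+v/4.8-.4)
o=np.array(get_calibration("scene")["origin"])
def near(P,r): d=(P-o)*[1,1,0];return P+r*d/np.linalg.norm(d)
zb=p[2]-.047
print("nest base", near(plane("scene",px(215,378),zb),.034))
for dz in(0,.004,.008):print("rim near",dz,near(plane("scene",px(215,435),.165-dz),.0425))
L=plane("scene",px(128,370),.162);Rr=plane("scene",px(303,350),.162);print("rim lr",L,Rr,(L+Rr)/2)
print("nest left",plane("scene",px(137,345),zb+.005))
print("col",im[278:304,230].tolist()); 
for r in(276,279,282):print(r,im[r,206:222].tolist(),im[r,240:252].tolist())
print("rim0",im0[262:306,230].tolist())
w=cv2.imread("pics/w5.png").astype(int).sum(2)//3
print("w5",w[140:180:1,318].tolist())
```

```text
nest base [0.51540616 0.25495376 0.18991532]
rim near 0 [0.51484982 0.2604975  0.165     ]
rim near 0.004 [0.5174516  0.25896349 0.161     ]
rim near 0.008 [0.52005337 0.25742948 0.157     ]
rim lr [0.53671085 0.28620093 0.162     ] [0.48925869 0.2224801  0.162     ] [0.51298477 0.25434051 0.162     ]
nest left [0.52160039 0.28738383 0.19491532]
col [39, 45, 37, 36, 42, 38, 37, 44, 43, 43, 42, 91, 115, 115, 116, 116, 118, 115, 107, 72, 42, 36, 25, 102, 127, 129]
276 [141, 157, 149, 153, 161, 161, 99, 34, 32, 33, 37, 37, 36, 41, 88, 115] [41, 33, 31, 36, 34, 37, 77, 94, 15, 44, 42, 39]
279 [104, 107, 105, 155, 156, 158, 131, 53, 35, 32, 35, 34, 33, 39, 85, 112] [30, 32, 31, 41, 43, 35, 45, 62, 107, 94, 52, 35]
282 [91, 105, 106, 108, 101, 97, 23, 27, 73, 36, 39, 34, 34, 37, 38, 40] [38, 35, 34, 81, 107, 108, 37, 51, 83, 112, 111, 111]
rim0 [51, 30, 23, 31, 31, 31, 30, 57, 68, 40, 24, 105, 132, 127, 127, 121, 199, 192, 130, 130, 121, 116, 122, 128, 128, 129, 130, 130, 127, 128, 129, 129, 129, 129, 119, 84, 45, 36, 21, 98, 127, 125, 126, 127]
w5 [98, 101, 101, 100, 98, 98, 100, 96, 84, 51, 35, 33, 38, 38, 37, 34, 37, 46, 73, 91, 95, 86, 69, 42, 34, 34, 36, 33, 36, 36, 33, 35, 36, 35, 33, 34, 32, 35, 37, 39]
```

Run:
```python
from h import *
s=read_state();R=np.array(s["eef_rot"]);p=np.array(s["tcp_pos"])
o=np.array(get_calibration("scene")["origin"]);M=np.array([.513,.2545,.165]);d=(M-o)*[1,1,0];d/=np.linalg.norm(d)
dep=lambda px,z,r:((plane("scene",px,z)-M)@d+r)*1000
print("near inner top",[dep((230,v),.165,.0365).round(1) for v in(296.5,297)],"far outer top",[dep((230,v),.165,-.0425).round(1) for v in(269.5,270.5,271)])
print("nest base",[dep((230,v),p[2]-.047,.034).round(1) for v in(288,288.5)])
c=get_calibration("scene")
im=cv2.imread("pics/scene0.png").astype(int).sum(2)//3
for r in(266,268,270,272):print(r,im[r,222:240].tolist())
print("dir in tool",R.T@d)
# wrist far/near nest edge
f=lambda px,z:(R.T@(plane("wrist",px,z,s)-p)*100).round(2)
```

```text
near inner top [np.float64(1.9), np.float64(0.6)] far outer top [np.float64(-2.5), np.float64(-5.4), np.float64(-6.9)]
nest base [np.float64(2.4), np.float64(1.1)]
266 [132, 134, 94, 33, 30, 38, 27, 30, 31, 34, 28, 32, 30, 24, 30, 30, 30, 31]
268 [131, 135, 122, 37, 25, 33, 30, 29, 30, 33, 31, 23, 30, 32, 30, 27, 33, 27]
270 [135, 134, 116, 68, 43, 50, 88, 66, 68, 63, 64, 66, 65, 83, 43, 38, 60, 36]
272 [51, 43, 41, 39, 25, 21, 30, 30, 24, 36, 83, 84, 83, 80, 54, 25, 37, 38]
dir in tool [5.63572482e-01 8.26066387e-01 6.18740873e-04]
```

Mouth and nest agree to about 1 mm. I'll enter gently and watch the force.

```bash
python3 -m creep '[[[-0.05,-0.05,0.7],[0,0,0],0.3],[[-0.05,-0.05,1.4],[0,0,0],0.3],[[-0.05,-0.05,2],[0,0,0],0.3],[[-0.05,-0.05,2.4],[0,0,0],0.3],[[-0.05,-0.05,2.7],[0,0,0],0.3],[[-0.05,-0.05,3],[0,0,0],0.3],[[-0.05,-0.05,3],[0,0,0],0.3]]'
python3 -m creep '[[[0,0,0.2],[0,0,0],0.3],[[0,0,0.4],[0,0,0],0.3],[[0,0,0.4],[0,0,0],0.3]]'
```

```text
t: 6.17
tcp_pos: [0.5168, 0.2575, 0.2071]
eef_rot: [[0.908, 0.419, 0.006], [0.419, -0.908, 0.002], [0.006, 0.001, -1.0]]
contact_force: [10.7, -0.3, 13.7]
gripper_width: 0.0659
finger_force: 35.2
t: 6.42
tcp_pos: [0.5184, 0.2577, 0.2041]
eef_rot: [[0.908, 0.419, 0.01], [0.419, -0.908, 0.003], [0.01, 0.001, -1.0]]
contact_force: [16.6, -1.0, 17.2]
gripper_width: 0.0658
finger_force: 35.9
```

The tube pushes the nest toward +x, so the mouth lies farther that way. I'll back off a little, shift and retry.

```bash
python3 -m creep '[[[0.2,0.1,-0.3],[0,0,0],0.3],[[0.4,0.2,-0.3],[0,0,0],0.3],[[0.5,0.15,-0.3],[0,0,0],0.3],[[0.5,0.15,-0.3],[0,0,0],0.3]]'
```

```text
t: 6.75
tcp_pos: [0.5193, 0.2573, 0.2048]
eef_rot: [[0.908, 0.419, 0.0], [0.419, -0.908, -0.0], [0.0, 0.0, -1.0]]
contact_force: [2.9, -0.9, 4.3]
gripper_width: 0.0654
finger_force: 34.7
```

```bash
python3 -m creep '[[[0,0,0.2],[0,0,0],0.3],[[0,0,0.4],[0,0,0],0.3],[[0,0,0.6],[0,0,0],0.3],[[0,0,0.6],[0,0,0],0.3]]'
```

```text
t: 7.08
tcp_pos: [0.5215, 0.2581, 0.1999]
eef_rot: [[0.908, 0.419, 0.005], [0.419, -0.908, 0.002], [0.006, 0.001, -1.0]]
contact_force: [11.9, 0.8, 11.4]
gripper_width: 0.066
finger_force: 35.9
```

```bash
python3 -m creep '[[[0.2,0.1,-0.3],[0,0,0],0.3],[[0.4,0.17,-0.3],[0,0,0],0.3],[[0.4,0.17,-0.3],[0,0,0],0.3],[[0.4,0.17,-0.3],[0,0,0],0.3]]'
python3 -m creep '[[[0,0,0.2],[0,0,0],0.3],[[0,0,0.4],[0,0,0],0.3],[[0,0,0.4],[0,0,0],0.3]]'
```

```text
t: 7.42
tcp_pos: [0.5227, 0.2573, 0.2014]
eef_rot: [[0.908, 0.419, -0.001], [0.419, -0.908, -0.0], [-0.001, -0.0, -1.0]]
contact_force: [-0.4, -0.4, 0.4]
gripper_width: 0.0658
finger_force: 34.8
t: 7.67
tcp_pos: [0.5228, 0.2573, 0.1973]
eef_rot: [[0.908, 0.419, -0.001], [0.419, -0.908, -0.0], [-0.001, -0.0, -1.0]]
contact_force: [-0.3, 0.4, -1.2]
gripper_width: 0.066
finger_force: 34.8
```

```bash
python3 -m creep '[[[0,0,0.3],[0,0,0],0.3],[[0,0,0.5],[0,0,0],0.3],[[0,0,0.5],[0,0,0],0.3]]'
python3 - <<'E'
from h import *
w=snapshot("wrist")[:,:,::-1];t=snapshot("scene")[:,:,::-1];tp=snapshot("top")[:,:,::-1]
o=np.zeros((600,800,3),np.uint8)
o[:600,:480]=cv2.resize(t[210:335,185:285],(480,600),interpolation=cv2.INTER_CUBIC)
o[:200,480:800]=cv2.resize(w,(320,200))
o[200:440,480:800]=cv2.resize(tp[180:240,170:250],(320,240),interpolation=cv2.INTER_CUBIC)
cv2.imwrite("pics/c6.png",o)
E
```

```text
t: 7.92
tcp_pos: [0.5223, 0.2574, 0.1924]
eef_rot: [[0.908, 0.418, -0.002], [0.418, -0.908, -0.0], [-0.002, -0.001, -1.0]]
contact_force: [-4.4, 2.6, 2.8]
gripper_width: 0.066
finger_force: 35.3
```

View pics/c6.png

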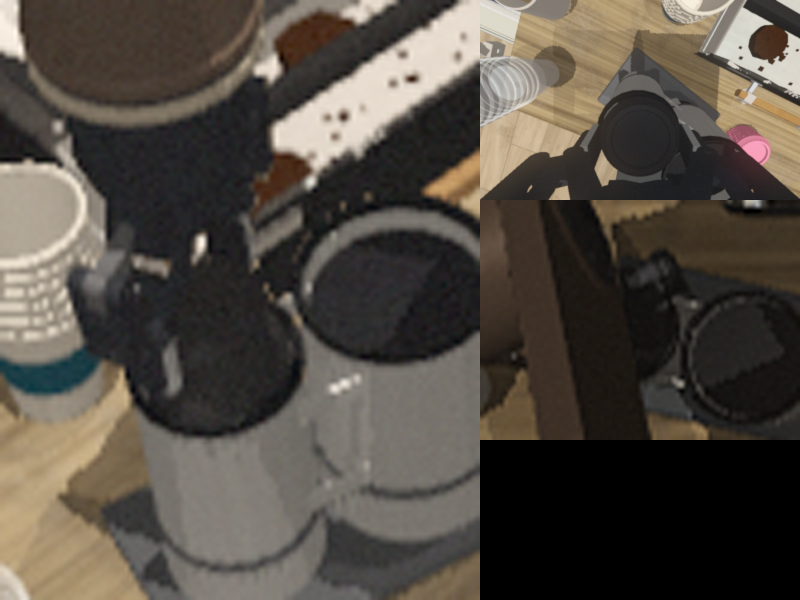

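The nest is in the small mouth, its drum filling the ring (crop centre about (215,370)). I'll release and rise.

```bash
python3 -m creep '[[[0,0,0],[0,0,0],0.6],[[0,0,0],[0,0,0],1],[[0,0,0],[0,0,0],1],[[0,0,0],[0,0,0],1],[[0,0,0],[0,0,0],1],[[0,0,0],[0,0,0],1]]'
python3 -m creep '[[[0,0,-2],[0,0,0],1],[[0,0,-5],[0,0,0],1],[[-3,0,-9],[0,0,0],1],[[-7,0,-12],[0,0,0],1],[[-10,0,-12],[0,0,0],1],[[-10,0,-12],[0,0,0],1],[[-10,0,-12],[0,0,0],1]]'
python3 - <<'E'
from h import *
s=read_state();R=np.array(s["eef_rot"]);p=np.array(s["tcp_pos"])
w=snapshot("wrist")[:,:,::-1];t=snapshot("scene")[:,:,::-1]
cv2.imwrite("pics/w7.png",w);cv2.imwrite("pics/s7.png",t)
print(p,proj("wrist",[.515,.2555,.165],s),proj("wrist",[.515,.2555,.195],s))
o=np.zeros((600,800,3),np.uint8)
o[:400,:640]=w;o[400:,:400]=cv2.resize(t[240:340,190:310][:60],(400,200))
cv2.imwrite("pics/c7.png",o)
E
```

```text
t: 8.57
tcp_pos: [0.5234, 0.2574, 0.193]
eef_rot: [[0.908, 0.418, 0.0], [0.418, -0.908, -0.0], [0.0, 0.0, -1.0]]
contact_force: [0.7, -0.1, 0.3]
gripper_width: 0.0859
finger_force: 0.0
t: 9.15
tcp_pos: [0.4313, 0.215, 0.3143]
eef_rot: [[0.908, 0.418, 0.002], [0.418, -0.908, 0.001], [0.002, 0.0, -1.0]]
contact_force: [0.7, -0.7, -0.8]
gripper_width: 0.0854
finger_force: 0.0
[0.43125669 0.21502177 0.31430365] [317.40918877  66.10522288] [317.04136324  62.58824442]
```

View pics/c7.png

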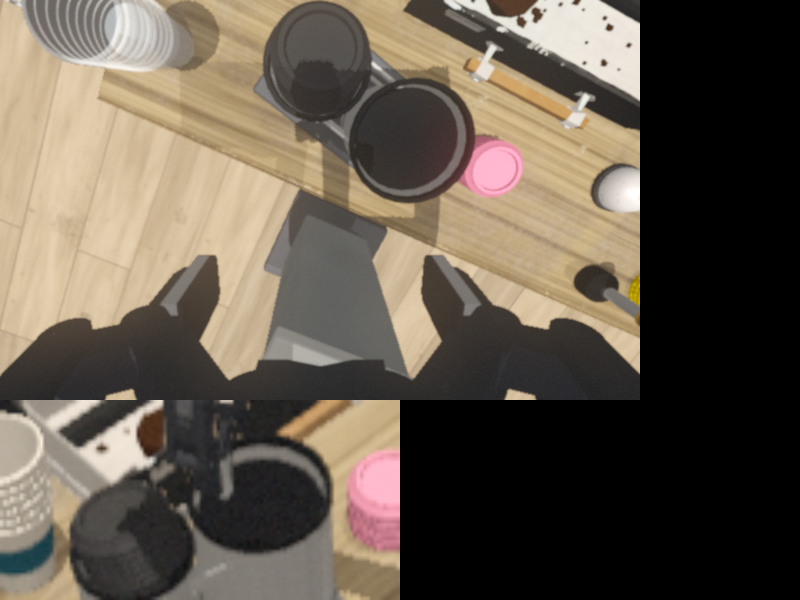

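The nest stands upright in the mouth: rim columns 264–370, bottom row 119, nest top at about (320,45). Next is the muddler.

```bash
python3 - <<'E'
from h import *
s=read_state();R=np.array(s["eef_rot"]);p=np.array(s["tcp_pos"])
print("mouth",plane("wrist",(317,119.5),.165,s)+R[:,0]*.0425,(plane("wrist",(264,65),.165,s)+plane("wrist",(370,65),.165,s))/2)
print("mud head",plane("top",(356.7,240.3),.02),"top",plane("top",(362.3,241),.176))
E
python3 -m creep '[[[-1.7,3.5,0],[0,0,0],1],[[-3.5,7,0],[0,0,0],1],[[-5,11,0],[0,0,0],1],[[-7,15,0],[0,0,0],1],[[-8.5,19,0],[0,0,0],1],[[-10.5,23,0],[0,0,0],1],[[-12,26.5,0],[0,0,0],1],[[-14,30,0],[0,0,0],1]]'
python3 -m creep '[[[-2,4,0],[0,0,0],1],[[-4.5,8,0],[0,0,0],1],[[-4.5,8,0],[0,0,0],1],[[-4.5,8,0],[0,0,0],1]]'
python3 - <<'E'
from h import *
s=read_state();R=np.array(s["eef_rot"]);p=np.array(s["tcp_pos"]);print(p.round(4))
w=snapshot("wrist")[:,:,::-1];cv2.imwrite("pics/w8.png",w)
for q in([.43,-.205,0],[.43,-.205,.176]):print(proj("wrist",q,s).round())
h=cv2.cvtColor(w,cv2.COLOR_BGR2HSV)
m=cv2.inRange(h,(5,120,60),(16,255,255))
n,l,st,ce=cv2.connectedComponentsWithStats(m)
for i in range(1,n):
    if st[i,4]>80:print(st[i].tolist(),ce[i].round(1),np.median(h[l==i],0))
E
```

```text
mouth [0.51976659 0.25814222 0.1650512 ] [0.51712932 0.25677714 0.165     ]
mud head [ 0.42892527 -0.20444238  0.02      ] top [ 0.42737488 -0.20614504  0.176     ]
t: 9.92
tcp_pos: [0.432, -0.1147, 0.3125]
eef_rot: [[0.908, 0.418, -0.0], [0.418, -0.908, 0.0], [-0.0, -0.0, -1.0]]
contact_force: [0.8, 0.8, -0.3]
gripper_width: 0.0855
finger_force: 0.0
t: 10.25
tcp_pos: [0.424, -0.207, 0.312]
eef_rot: [[0.91, 0.415, -0.001], [0.415, -0.91, 0.0], [-0.001, -0.001, -1.0]]
contact_force: [0.1, 0.2, 0.4]
gripper_width: 0.0853
finger_force: 0.0
[ 0.424 -0.207  0.312]
[321. 148.]
[321. 183.]
[412, 37, 48, 54, 263] [432.4  66.1] [ 15. 174. 180.]
[425, 124, 15, 8, 84] [432.2 127.7] [ 15.  153.  110.5]
[306, 154, 37, 46, 1305] [323.9 177.2] [ 14. 140. 122.]
```

Run:
```python
from h import *
s=read_state();R=np.array(s["eef_rot"]);p=np.array(s["tcp_pos"])
A=plane("wrist",(324.5,200),.17,s)+R[:,0]*.0145;B=plane("wrist",(324.5,181),.172,s)
w=[plane("wrist",(c,181),.165,s) for c in(306,343)];print("dia",np.linalg.norm(w[0]-w[1]))
im=cv2.imread("pics/w8.png");v=im.max(2)
m=(v[120:200,280:370]<65).astype(np.uint8);print(cv2.boundingRect(m))
for P in(A,B):print(P.round(4),(R.T@(P-p)*100).round(2))
```

```text
dia 0.0300044039271499
(28, 14, 32, 23)
[ 0.43   -0.2064  0.17  ] [ 0.51  0.37 14.21]
[ 0.4317 -0.2056  0.172 ] [ 0.69  0.37 14.01]
```

```bash
python3 -m creep '[[[0.5,0.25,3],[0,0,0],1],[[0.5,0.25,6],[0,0,0],1],[[0.5,0.25,9],[0,0,0],1],[[0.5,0.25,12],[0,0,0],1],[[0.5,0.25,15],[0,0,0],1],[[0.5,0.25,17.2],[0,0,0],1],[[0.5,0.25,17.2],[0,0,0],1],[[0.5,0.25,17.2],[0,0,0],1]]'
```

```text
t: 10.97
tcp_pos: [0.4292, -0.2027, 0.1403]
eef_rot: [[0.908, 0.42, -0.003], [0.42, -0.908, 0.002], [-0.002, -0.002, -1.0]]
contact_force: [-0.2, -0.1, 0.5]
gripper_width: 0.0856
finger_force: 0.0
```

```bash
python3 -m creep '[[[0,0,0],[0,0,0],-0.5],[[0,0,0],[0,0,0],-0.5],[[0,0,0],[0,0,0],-0.5],[[0,0,0],[0,0,0],-0.5],[[0,0,0],[0,0,0],-0.5],[[0,0,0],[0,0,0],-0.5],[[0,0,0],[0,0,0],-0.5],[[0,0,0],[0,0,0],-0.5]]' 80
```

```text
t: 11.63
tcp_pos: [0.4304, -0.2048, 0.1421]
eef_rot: [[0.908, 0.418, 0.003], [0.418, -0.908, -0.002], [0.002, 0.003, -1.0]]
contact_force: [-0.6, -3.6, 7.9]
gripper_width: 0.0293
finger_force: 78.9
```

```bash
python3 -m creep '[[[0,0,-2],[0,0,0],-0.5],[[0,0,-5],[0,0,0],-0.5],[[0,0,-8],[0,0,0],-0.5],[[0,0,-12],[0,0,0],-0.5],[[0,0,-16],[0,0,0],-0.5],[[0,0,-20],[0,0,0],-0.5],[[0,0,-23],[0,0,0],-0.5],[[0,0,-23],[0,0,0],-0.5]]'
python3 - <<'E'
from h import *
s=read_state();R=np.array(s["eef_rot"]);p=np.array(s["tcp_pos"])
print(p,s["contact_force"],s["moment"],((R.T@(np.array([.518,.257,p[2]])-p))*100).round(2))
w=snapshot("wrist")[:,:,::-1];cv2.imwrite("pics/w9.png",w)
for z in(-.14,-.116):
    for x in(-.023,.023):print(proj("wrist",p+[0,0,z]+R[:,0]*x,s).round(1))
g=w.astype(int).sum(2)//3;print(g[60:300:4,320].tolist())
E
```

```text
t: 12.3
tcp_pos: [0.4312, -0.205, 0.3773]
eef_rot: [[0.908, 0.418, 0.008], [0.418, -0.908, -0.004], [0.005, 0.007, -1.0]]
contact_force: [0.5, -1.0, -1.5]
gripper_width: 0.0294
finger_force: 79.7
[ 0.43115892 -0.20500659  0.37726656] [ 0.45685489 -1.00165837 -1.51604768] [-0.04548631 -0.09176021 -0.02601377] [ 27.22 -38.33  -0.14]
[318.6 217.5]
[318.5 161.9]
[318.7 228.5]
[318.6 168.1]
[234, 224, 201, 129, 170, 173, 124, 126, 121, 120, 114, 123, 166, 163, 104, 107, 106, 106, 99, 155, 167, 172, 165, 164, 167, 169, 149, 55, 55, 53, 56, 54, 56, 58, 86, 117, 118, 118, 118, 115, 86, 78, 79, 81, 79, 80, 80, 81, 76, 79, 78, 77, 77, 77, 75, 75, 76, 76, 74, 76]
```

```bash
python3 -m creep '[[[2,-2.8,0],[0,0,0],-0.5],[[4,-5.6,0],[0,0,0],-0.5],[[6,-8.4,0],[0,0,0],-0.5],[[8,-11.2,0],[0,0,0],-0.5],[[10,-14,0],[0,0,0],-0.5],[[12,-16.8,0],[0,0,0],-0.5],[[14,-19.6,0],[0,0,0],-0.5],[[16,-22.4,0],[0,0,0],-0.5]]'
python3 -m creep '[[[2,-2.8,0],[0,0,0],-0.5],[[4,-5.6,0],[0,0,0],-0.5],[[6,-8.4,0],[0,0,0],-0.5],[[8,-11.2,0],[0,0,0],-0.5],[[10,-14,0],[0,0,0],-0.5],[[11.5,-15.9,0],[0,0,0],-0.5],[[11.5,-15.9,0],[0,0,0],-0.5],[[11.5,-15.9,0],[0,0,0],-0.5]]'
python3 - <<'E'
from h import *
s=read_state();R=np.array(s["eef_rot"]);p=np.array(s["tcp_pos"])
print(p,((R.T@(np.array([.518,.257,p[2]])-p))*100).round(2),proj("wrist",[.518,.257,.165],s))
w=snapshot("wrist")[:,:,::-1];cv2.imwrite("pics/w10.png",w);cv2.imwrite("pics/s10.png",snapshot("scene")[:,:,::-1])
E
```

```text
t: 13.02
tcp_pos: [0.48, 0.0681, 0.3695]
eef_rot: [[0.908, 0.418, -0.002], [0.418, -0.908, -0.0], [-0.002, -0.001, -1.0]]
contact_force: [0.9, -0.1, -3.2]
gripper_width: 0.0292
finger_force: 80.2
t: 13.68
tcp_pos: [0.518, 0.2599, 0.3688]
eef_rot: [[0.907, 0.42, -0.003], [0.42, -0.907, -0.001], [-0.003, -0.0, -1.0]]
contact_force: [-0.7, 0.6, -2.7]
gripper_width: 0.0293
finger_force: 80.4
[0.51802951 0.25985515 0.36883097] [-0.12  0.26  0.  ] [322.61230633 172.46861529]
```

```bash
python3 -m creep '[[[0.2,0.25,0.5],[0,0,0],-0.5],[[0.2,0.25,1],[0,0,0],-0.5],[[0.2,0.25,1.5],[0,0,0],-0.5],[[0.2,0.25,2],[0,0,0],-0.5],[[0.2,0.25,2.5],[0,0,0],-0.5],[[0.2,0.25,3],[0,0,0],-0.5],[[0.2,0.25,3.5],[0,0,0],-0.5],[[0.2,0.25,4],[0,0,0],-0.5]]'
```

```text
t: 14.45
tcp_pos: [0.5216, 0.2575, 0.3305]
eef_rot: [[0.908, 0.419, -0.0], [0.419, -0.908, -0.0], [-0.0, 0.0, -1.0]]
contact_force: [-0.3, -0.6, -2.5]
gripper_width: 0.0293
finger_force: 80.4
```

```bash
python3 -m creep '[[[0,0,0.4],[0,0,0],-0.5],[[0,0,0.8],[0,0,0],-0.5],[[0,0,1.2],[0,0,0],-0.5],[[0,0,1.6],[0,0,0],-0.5],[[0,0,2],[0,0,0],-0.5],[[0,0,2.4],[0,0,0],-0.5]]'
```

```text
t: 14.95
tcp_pos: [0.5217, 0.2576, 0.3066]
eef_rot: [[0.908, 0.419, 0.0], [0.419, -0.908, 0.0], [0.0, -0.0, -1.0]]
contact_force: [-0.4, 0.1, -1.8]
gripper_width: 0.0293
finger_force: 80.4
```

```bash
python3 -m creep '[[[0,0,0.4],[0,0,0],-0.5],[[0,0,0.8],[0,0,0],-0.5],[[0,0,1.2],[0,0,0],-0.5],[[0,0,1.6],[0,0,0],-0.5]]'
```

```text
t: 15.28
tcp_pos: [0.5217, 0.2575, 0.2906]
eef_rot: [[0.908, 0.419, 0.0], [0.419, -0.908, 0.0], [0.0, 0.0, -1.0]]
contact_force: [0.5, -0.3, -3.9]
gripper_width: 0.0291
finger_force: 80.4
```

```bash
python3 -m creep '[[[0,0,0.4],[0,0,0],-0.5],[[0,0,0.8],[0,0,0],-0.5],[[0,0,1.2],[0,0,0],-0.5],[[0,0,1.6],[0,0,0],-0.5]]'
```

```text
t: 15.62
tcp_pos: [0.5217, 0.2576, 0.2746]
eef_rot: [[0.908, 0.418, 0.0], [0.418, -0.908, 0.0], [0.0, -0.0, -1.0]]
contact_force: [1.0, -0.3, -3.2]
gripper_width: 0.0293
finger_force: 80.4
```

Run:
```python
from h import *
s=read_state();p=np.array(s["tcp_pos"]);print(p.round(4),np.round(s["contact_force"],1),np.round(s["moment"],2))
t=snapshot("scene")[:,:,::-1];cv2.imwrite("pics/s11.png",t)
old=cv2.imread("pics/s10.png");s7=cv2.imread("pics/s7.png");s0=cv2.imread("pics/scene0.png")
c=lambda z,u=0:proj("scene",[.517,.2565,z])
for z in(.165,.195,.22):print(z,c(z).round(1))
G=lambda i:i.astype(int).sum(2)//3
for col in(222,230,238):
  for n,i in(("0",s0),("s7",s7),("s10",old),("now",t)):print(col,n,G(i)[250:304:2,col].tolist())
```

```text
[0.5217 0.2576 0.2746] [ 1.  -0.3 -3.2] [-0.03 -0.02  0.01]
0.165 [227.5 283.3]
0.195 [226.  274.6]
0.22 [224.7 267.2]
222 0 [214, 215, 169, 216, 213, 211, 212, 164, 132, 131, 135, 51, 23, 106, 124, 126, 125, 125, 125, 123, 123, 128, 127, 101, 32, 69, 126]
222 s7 [223, 225, 179, 226, 222, 219, 221, 172, 69, 69, 76, 78, 74, 71, 74, 75, 68, 71, 64, 54, 52, 51, 54, 45, 30, 77, 130]
222 s10 [132, 129, 127, 102, 32, 33, 30, 36, 30, 27, 26, 29, 42, 43, 46, 46, 69, 67, 64, 54, 57, 58, 57, 51, 41, 83, 141]
222 now [66, 63, 52, 68, 80, 106, 77, 67, 66, 86, 133, 30, 34, 101, 101, 18, 17, 16, 19, 24, 23, 24, 22, 29, 39, 69, 125]
230 0 [214, 214, 216, 217, 213, 127, 51, 23, 31, 30, 68, 24, 132, 127, 199, 130, 121, 122, 128, 130, 127, 129, 129, 119, 45, 21, 127]
230 s7 [223, 222, 225, 226, 222, 134, 55, 63, 64, 77, 75, 56, 35, 42, 40, 38, 70, 60, 66, 67, 62, 56, 56, 59, 42, 35, 134]
230 s10 [184, 24, 27, 29, 30, 33, 20, 32, 26, 23, 25, 37, 49, 38, 43, 50, 74, 64, 66, 75, 65, 58, 58, 57, 50, 24, 141]
230 now [101, 69, 99, 64, 65, 68, 68, 67, 79, 99, 73, 99, 107, 107, 112, 112, 112, 49, 28, 30, 28, 27, 21, 25, 46, 33, 127]
238 0 [49, 46, 63, 55, 67, 96, 112, 33, 30, 33, 60, 37, 133, 148, 143, 113, 116, 115, 117, 115, 127, 127, 94, 36, 60, 121, 127]
238 s7 [57, 61, 64, 57, 75, 104, 123, 41, 62, 51, 38, 40, 37, 37, 45, 42, 44, 39, 39, 42, 33, 37, 40, 39, 65, 128, 134]
238 s10 [56, 57, 71, 58, 82, 110, 128, 40, 67, 67, 66, 46, 52, 53, 44, 42, 44, 38, 45, 45, 61, 66, 58, 42, 67, 136, 139]
238 now [50, 51, 65, 52, 66, 96, 114, 37, 24, 36, 54, 33, 99, 119, 119, 73, 36, 29, 23, 19, 20, 21, 30, 32, 57, 121, 127]
```

The masks show the nest sinking into the tube with light force. I'll continue pushing.

```bash
python3 -m creep '[[[0,0,0.3],[0,0,0],-0.5],[[0,0,0.6],[0,0,0],-0.5],[[0,0,0.9],[0,0,0],-0.5],[[0,0,1.2],[0,0,0],-0.5]]'
```

```text
t: 16.0
tcp_pos: [0.5217, 0.2576, 0.2628]
eef_rot: [[0.908, 0.419, 0.0], [0.419, -0.908, 0.0], [0.0, 0.0, -1.0]]
contact_force: [0.3, 0.6, -3.2]
gripper_width: 0.0295
finger_force: 80.3
```

```bash
python3 -m creep '[[[0,0,0.2],[0,0,0],-0.5],[[0,0,0.4],[0,0,0],-0.5],[[0,0,0.6],[0,0,0],-0.5],[[0,0,0.8],[0,0,0],-0.5]]'
```

```text
t: 16.33
tcp_pos: [0.5217, 0.2576, 0.2549]
eef_rot: [[0.908, 0.419, 0.0], [0.419, -0.908, 0.0], [0.0, 0.0, -1.0]]
contact_force: [0.1, 0.7, -3.2]
gripper_width: 0.0294
finger_force: 80.3
```

```bash
python3 -m creep '[[[0,0,0.2],[0,0,0],-0.5],[[0,0,0.4],[0,0,0],-0.5],[[0,0,0.6],[0,0,0],-0.5],[[0,0,0.8],[0,0,0],-0.5]]'
```

```text
t: 16.67
tcp_pos: [0.5218, 0.2576, 0.247]
eef_rot: [[0.908, 0.419, 0.0], [0.419, -0.908, 0.0], [0.0, 0.0, -1.0]]
contact_force: [-0.2, -1.1, 2.3]
gripper_width: 0.0291
finger_force: 80.8
```

```bash
python3 -m creep '[[[0,0,0.2],[0,0,0],-0.5],[[0,0,0.4],[0,0,0],-0.5],[[0,0,0.6],[0,0,0],-0.5],[[0,0,0.8],[0,0,0],-0.5]]'
```

```text
t: 17.0
tcp_pos: [0.5218, 0.2576, 0.239]
eef_rot: [[0.908, 0.419, 0.0], [0.419, -0.908, 0.0], [0.0, 0.0, -1.0]]
contact_force: [-1.4, -1.5, 2.7]
gripper_width: 0.0296
finger_force: 80.8
```

```bash
python3 -m creep '[[[0,0,0.2],[0,0,0],-0.5],[[0,0,0.4],[0,0,0],-0.5],[[0,0,0.6],[0,0,0],-0.5]]'
```

```text
t: 17.25
tcp_pos: [0.5217, 0.2576, 0.2328]
eef_rot: [[0.908, 0.418, 0.0], [0.418, -0.908, 0.0], [0.0, 0.0, -1.0]]
contact_force: [-0.9, -1.5, 2.4]
gripper_width: 0.0294
finger_force: 80.8
```

The column is sliding under about 5.5 N. I'll keep going in small steps until it stops.

```bash
python3 -m creep '[[[0,0,0.2],[0,0,0],-0.5],[[0,0,0.4],[0,0,0],-0.5],[[0,0,0.4],[0,0,0],-0.5]]'
```

```text
t: 17.5
tcp_pos: [0.5215, 0.2575, 0.2285]
eef_rot: [[0.908, 0.419, -0.0], [0.419, -0.908, -0.0], [-0.0, -0.0, -1.0]]
contact_force: [0.1, -0.3, -1.4]
gripper_width: 0.0291
finger_force: 80.8
```

```bash
python3 -m creep '[[[0,0,0.2],[0,0,0],-0.5],[[0,0,0.4],[0,0,0],-0.5],[[0,0,0.4],[0,0,0],-0.5]]'
```

```text
t: 17.75
tcp_pos: [0.5225, 0.2579, 0.2262]
eef_rot: [[0.908, 0.419, 0.002], [0.419, -0.908, 0.001], [0.002, 0.0, -1.0]]
contact_force: [-1.6, -0.9, 17.5]
gripper_width: 0.0293
finger_force: 82.6
```

```bash
python3 -m creep '[[[0,0,0.2],[0,0,0],-0.5],[[0,0,0.3],[0,0,0],-0.5],[[0,0,0.3],[0,0,0],-0.5]]'
```

```text
t: 18.0
tcp_pos: [0.5236, 0.2583, 0.2258]
eef_rot: [[0.908, 0.419, 0.005], [0.419, -0.908, 0.002], [0.006, 0.0, -1.0]]
contact_force: [-8.1, -4.7, 52.4]
gripper_width: 0.0292
finger_force: 86.4
```

Firm stop at TCP 0.226 (underside about 34 mm, in range). I'll ease to about 25 N and hold.

```bash
python3 -m creep '[[[0,0,-0.2],[0,0,0],-0.5],[[0,0,-0.2],[0,0,0],-0.5],[[0,0,-0.2],[0,0,0],-0.5],[[0,0,-0.2],[0,0,0],-0.5],[[0,0,-0.2],[0,0,0],-0.5],[[0,0,-0.2],[0,0,0],-0.5],[[0,0,-0.2],[0,0,0],-0.5],[[0,0,-0.2],[0,0,0],-0.5]]'
```

```text
t: 18.67
tcp_pos: [0.5227, 0.2579, 0.2261]
eef_rot: [[0.908, 0.419, 0.003], [0.419, -0.908, 0.001], [0.003, 0.0, -1.0]]
contact_force: [-4.1, -2.6, 29.6]
gripper_width: 0.0293
finger_force: 83.7
```

```bash
python3 -m creep '[[[0,0,-1],[0,0,0],-0.5],[[0,0,-3],[0,0,0],-0.5],[[0,0,-5],[0,0,0],-0.5],[[0,0,-7],[0,0,0],-0.5],[[0,0,-9],[0,0,0],-0.5],[[0,0,-11],[0,0,0],-0.5],[[0,0,-13],[0,0,0],-0.5],[[0,0,-14.5],[0,0,0],-0.5]]'
python3 -m creep '[[[-2,2.8,0],[0,0,0],-0.5],[[-4,5.6,0],[0,0,0],-0.5],[[-6,8.4,0],[0,0,0],-0.5],[[-8,11.2,0],[0,0,0],-0.5],[[-10,14,0],[0,0,0],-0.5],[[-12,16.8,0],[0,0,0],-0.5],[[-14,19.6,0],[0,0,0],-0.5],[[-16,22.4,0],[0,0,0],-0.5]]'
python3 - <<'E'
from h import *
s=read_state();R=np.array(s["eef_rot"]);p=np.array(s["tcp_pos"])
print(p,s["contact_force"],((R.T@(np.array([.4304,-.2048,p[2]])-p))*100).round(2))
E
```

```text
t: 19.33
tcp_pos: [0.5216, 0.2576, 0.3704]
eef_rot: [[0.908, 0.418, 0.0], [0.418, -0.908, 0.0], [0.0, -0.0, -1.0]]
contact_force: [0.3, -0.2, -2.8]
gripper_width: 0.0291
finger_force: 80.3
t: 20.0
tcp_pos: [0.4692, -0.0142, 0.3688]
eef_rot: [[0.908, 0.419, -0.0], [0.419, -0.908, 0.0], [-0.0, -0.0, -1.0]]
contact_force: [1.4, 0.1, -3.0]
gripper_width: 0.0293
finger_force: 80.4
[ 0.46916229 -0.0142118   0.36883953] [ 1.4089141   0.06332795 -2.99181182] [-11.5   15.68  -0.  ]
```

```bash
python3 -m creep '[[[-2,2.8,0],[0,0,0],-0.5],[[-4,5.6,0],[0,0,0],-0.5],[[-6,8.4,0],[0,0,0],-0.5],[[-8,11.2,0],[0,0,0],-0.5],[[-10,14,0],[0,0,0],-0.5],[[-11.5,15.7,0],[0,0,0],-0.5],[[-11.5,15.7,0],[0,0,0],-0.5]]'
python3 -m creep '[[[0,0,3],[0,0,0],-0.5],[[0,0,7],[0,0,0],-0.5],[[0,0,11],[0,0,0],-0.5],[[0,0,15],[0,0,0],-0.5],[[0,0,18],[0,0,0],-0.5],[[0,0,20],[0,0,0],-0.5],[[0,0,21],[0,0,0],-0.5],[[0,0,21],[0,0,0],-0.5]]'
python3 -m creep '[[[0,0,0.5],[0,0,0],-0.5],[[0,0,0.8],[0,0,0],-0.5],[[0,0,1.1],[0,0,0],-0.5],[[0,0,1.1],[0,0,0],-0.5]]'
```

```text
t: 20.58
tcp_pos: [0.4302, -0.207, 0.3687]
eef_rot: [[0.909, 0.416, -0.001], [0.416, -0.909, -0.001], [-0.001, 0.0, -1.0]]
contact_force: [0.7, -0.1, -3.4]
gripper_width: 0.0289
finger_force: 80.7
t: 21.25
tcp_pos: [0.4303, -0.2027, 0.1572]
eef_rot: [[0.908, 0.419, -0.003], [0.419, -0.908, 0.002], [-0.002, -0.003, -1.0]]
contact_force: [-1.4, 0.6, -3.3]
gripper_width: 0.0294
finger_force: 80.6
t: 21.58
tcp_pos: [0.4317, -0.2037, 0.1484]
eef_rot: [[0.908, 0.418, 0.001], [0.418, -0.908, -0.0], [0.001, 0.001, -1.0]]
contact_force: [-0.6, 0.0, -3.1]
gripper_width: 0.0294
finger_force: 80.7
```

```bash
python3 -m creep '[[[0,0,0.2],[0,0,0],-0.5],[[0,0,0.4],[0,0,0],-0.5],[[0,0,0.4],[0,0,0],-0.5]]'
```

```text
t: 21.83
tcp_pos: [0.4313, -0.2036, 0.1439]
eef_rot: [[0.908, 0.418, 0.0], [0.418, -0.908, -0.0], [0.0, 0.0, -1.0]]
contact_force: [0.3, 0.6, -3.3]
gripper_width: 0.0294
finger_force: 80.7
```

```bash
python3 -m creep '[[[0,0,0.1],[0,0,0],-0.5],[[0,0,0.2],[0,0,0],-0.5],[[0,0,0.2],[0,0,0],-0.5]]'
```

```text
t: 22.08
tcp_pos: [0.4315, -0.2036, 0.1421]
eef_rot: [[0.908, 0.418, 0.0], [0.418, -0.908, -0.0], [0.0, 0.0, -1.0]]
contact_force: [0.0, -0.5, -0.6]
gripper_width: 0.0292
finger_force: 80.8
```

```bash
python3 -m creep '[[[0,0,0.1],[0,0,0],-0.5],[[0,0,0.1],[0,0,0],-0.5]]'
python3 -m creep '[[[0,0,0.05],[0,0,0],-0.3],[[0,0,0],[0,0,0],0],[[0,0,0],[0,0,0],0.5],[[0,0,0],[0,0,0],1],[[0,0,0],[0,0,0],1],[[0,0,0],[0,0,0],1],[[0,0,0],[0,0,0],1],[[0,0,0],[0,0,0],1]]'
python3 -m creep '[[[0,0,-1],[0,0,0],1],[[0,0,-3],[0,0,0],1],[[0,0,-6],[0,0,0],1],[[0,0,-10],[0,0,0],1],[[0,0,-14],[0,0,0],1],[[0,0,-17],[0,0,0],1],[[0,0,-17],[0,0,0],1],[[0,0,-17],[0,0,0],1]]'
python3 - <<'E'
from h import *
s=read_state();p=np.array(s["tcp_pos"]);print(p.round(4))
w=snapshot("wrist")[:,:,::-1];cv2.imwrite("pics/w12.png",w)
t=snapshot("scene")[:,:,::-1];cv2.imwrite("pics/s12.png",t);tp=snapshot("top")[:,:,::-1];cv2.imwrite("pics/t12.png",tp)
h=cv2.cvtColor(w,cv2.COLOR_BGR2HSV);m=cv2.inRange(h,(5,120,60),(16,255,255))
n,l,st,ce=cv2.connectedComponentsWithStats(m)
for i in range(1,n):
    if st[i,4]>200:print(st[i].tolist(),ce[i].round(1))
for q in([.431,-.204,0],[.431,-.204,.176]):print(proj("wrist",q,s).round())
g=w.max(2);r=g[100:200,290:360]<65;n,l,st,ce=cv2.connectedComponentsWithStats(r.astype(np.uint8))
print([ (st[i].tolist(),ce[i].round(1)) for i in range(1,n) if st[i,4]>100],"head, offset 290,100")
a,b=cv2.imread("pics/top0.png"),tp
d=cv2.absdiff(a,b).max(2)[180:225,325:400];print("bell/cup change px",(d>60).sum())
E
```

```text
t: 22.25
tcp_pos: [0.4319, -0.2039, 0.1419]
eef_rot: [[0.908, 0.418, 0.001], [0.418, -0.908, -0.001], [0.001, 0.001, -1.0]]
contact_force: [-2.4, 0.1, 20.0]
gripper_width: 0.0291
finger_force: 82.8
t: 22.92
tcp_pos: [0.4313, -0.2035, 0.1409]
eef_rot: [[0.908, 0.418, -0.0], [0.418, -0.908, 0.0], [-0.0, -0.0, -1.0]]
contact_force: [0.8, -0.2, -0.5]
gripper_width: 0.0855
finger_force: 0.0
t: 23.58
tcp_pos: [0.432, -0.2039, 0.3135]
eef_rot: [[0.908, 0.418, 0.004], [0.419, -0.908, -0.002], [0.003, 0.003, -1.0]]
contact_force: [0.3, 0.2, -1.1]
gripper_width: 0.0854
finger_force: 0.0
[ 0.432  -0.2039  0.3135]
[410, 48, 47, 52, 359] [426.7  79.2]
[303, 162, 36, 47, 1317] [320.9 185.1]
[319. 155.]
[319. 192.]
[([18, 40, 29, 17, 242], array([32. , 47.3]))] head, offset 290,100
bell/cup change px 504
```

The muddler stands with handle and head where projected, the nest was pushed home with a firm hold, and the gripper is clear.

```bash
python3 -m creep '[[[0,0,0],[0,0,0],1],[[0,0,0],[0,0,0],1],[[0,0,0],[0,0,0],1],[[0,0,0],[0,0,0],1]]' && python3 -c "from plant import *;print(hand_in())"
```

```text
t: 24.07
tcp_pos: [0.4312, -0.2035, 0.3105]
eef_rot: [[0.908, 0.418, -0.001], [0.418, -0.908, 0.0], [-0.001, -0.001, -1.0]]
contact_force: [-0.1, -0.7, -0.4]
gripper_width: 0.0853
finger_force: 0.0
the job is handed in; nothing more can be done
None
```

I handed the job in at about 24 s: the fresh nest is pushed home in the small tube (held at about 30 N, peak reading 52 N) and the muddler stands upright on the worktop. I felt no contact with the bystanders, but a before/after image comparison around the bell and espresso cup showed changes (possibly arm shadow) that I did not follow up, and hand-in returned no verdict.

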